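# Pack the third hexagonal module into the shipping tray

## Robot

A 6-joint arm with a two-finger parallel gripper is mounted at the origin on the work surface. World frame = base frame: x ahead of the robot, y to its left, z up, the work surface at z = 0. Lengths are in m, angles in rad, forces in N, time in s.
With the tool pointing down it reaches from about 0.35 to 0.975 m from the base axis. Payload 4.9 kg.
Tool frame: the origin (TCP) lies on the centre line of the jaws, within the pads' length; the fingertips stand env.tip_extent ahead of it and the grasp point (between the pads) lies 2 mm behind it (env.tip_extent is the distance from the TCP to the fingertips, in m); z points along the fingers, y is the line along which they close (so a half turn about z gives the same grasp; the last joint's range is limited). The gripper opens to 85 mm and grips with 20 to 120 N. Pads are 22 mm wide; open, the fingers measure 114 mm over their backs; the gripper's body (76 mm by 85 mm) begins 54 mm behind the grasp point. The pads swing forward as they close: fully open they stand 13 mm farther back than shut.
Start: joints at [1.226, 0.053, 1.613, -0, 1.476, -0.119], TCP at [0.14, 0.609, 0.248] pointing down, gripper open.
Joint ranges: [-3.01, 3.01], [-1.01, 2.22], [0.06, 2.58], [-1.02, 4.17], [0.09, 2.62], [-3.14, 3.14]. Speed limits (rad/s): [2.57, 2.57, 3.14, 3.14, 3.14, 3.14].

## Interface

Orientations are given as a rotation vector (axis times angle).
In Python, from station import env gives the robot as it stands. Calls block until the motion is done:
- env.goto(position, orientation): joint-space move of the TCP to a pose.
- env.move_straight(position, orientation=None, rate=0.15, contact_N=None): straight line of the TCP; orientation=None keeps the orientation; rate is the mean speed in m/s. With contact_N (N) it stops when the force on the tool has changed by that much, and returns True; else False.
- env.move_joints(angles): joint-space move.
- env.gripper_to(opening): finger opening in m; the grip force is fixed at half the most; returns when the fingers have stopped.
- env.wait(seconds).
- env.ik(position, orientation): joint angles nearest the present ones, or None.
- env.get_obs(): the state.
- env.capture(name): name is "scene" or "top" or "wrist"; returns (picture, depth): 400x640x3 uint8, blue, green, red; 400x640 float32, m along the optical axis (not along the pixel's ray), 0 where there is no reading.
- env.calibration(name): a dict with "camera_matrix" (3x3 intrinsics, pixels), "distortion" ([k1, k2, p1, p2, k3] as OpenCV has them; the pictures are not rectified), "pose" (4x4, takes a point from camera to world coordinates); the wrist camera has in their place "tool_from_camera" (4x4, takes a point from camera to tool coordinates, whose origin is the TCP and whose axes are the flange's). Camera axes: x right, y up, looking along -z (the intrinsics and any distortion apply to the point x, -y, -z); pixel columns grow to the right and rows downward; lengths in m; the calibration is good to about 2 mm. A picture is of the moment at which its call begins: read the wrist's pose just before it. calibration takes no time and is no camera call.
A pose or a line that the arm cannot do raises env.IKError and nothing moves.
- env.hand_in(): hands the job in; it is judged then, once.
The state is a dict: "time_s": time; "joint_pos": joint angles; "qvel": joint speeds; "joint_efforts": joint torques, N m; "ee_pos": TCP position; "eef_rot": TCP orientation; "force": force on the tool from outside, world axes, zero at the start; "moment": the same for the moment, N m; "grip_width": finger opening in m; "gripper_force": force on a finger pad.
Only numpy, scipy, OpenCV 4.12 (cv2) and the standard library are available. Lean on these libraries where they do the work, as an engineer would, in place of code of your own. Each camera call takes 0.05 s, during which the arm holds its last target. There are 200 camera calls.

## Task

The white tray on the assembly bench holds two green hexagonal modules packed side by side. Take the loose green hexagonal module (not the blue one, not the round one) and lower it gently in the gripper right down to the tray floor, to lie flat in the notch between those two, so that its flat sides lie against a flat side of each and the three form one close-packed group; then let go.

Things in the scene. Friction and masses are not known exactly. Their poses are not given: they have to be found in the camera images.
- module: The loose module to load: grey hexagonal housing, green board on top, 56 mm across flats, 64.7 across corners, 22 high, 0.1-0.2 kg. Grip it by the black box connector upright on its centre: 34 mm along x, 18 along y, 28 tall (top at 50). Origin: centre of underside, z up; flats face +y and -y, corners point to +x and -x. Not wanted: a blue hexagonal one, a round green one (yellow connector).
- packed_left: Packed module, same kind, size and axes as the loose one; lies on the tray floor, slides if pushed. The other packed one adjoins its -y flat, centre 56.5 mm off, same yaw. Their +x corners are by the tray's +x wall; the open notch is on their -x side: the third one's centre belongs 48.5 mm to -x of the point midway between the two, same yaw (or turned by 60 degree steps).
- packed_right: The other packed module, same kind, size and axes, lying on the tray floor; its +y flat adjoins the first packed one. Origin: centre of underside.
- tray: White open tray fixed to the bench, outside 153 mm along x and 200 along y; walls 4 mm thick, tops 20 mm above the bench; floor 4 mm thick. Origin: centre of its underside, at bench level; z up. The packed pair stands in a row (along y) at its +x wall; where along the wall varies.

How it is judged:
By the outcome, as a careful person would: the job done as asked, in the order asked, and still so for the second after the job is handed in, with the robot touching nothing.
It also fails if it takes over 38 s, if anything falls off the work surface, if the arm or the gripper's body presses on something with over 40 N, if the wrist force passes 120 N, or if a joint passes its speed limit or range.

## Working session

There is one attempt and no reset: what is moved stays moved. The work goes in short steps, each a Python script; the robot and the scene stay as the last script left them, time stands still between calls to the robot, and variables do not carry over. Pictures are saved under pics/ and viewed, at most 10 in all, crops included, and the job is handed in when it is done.

```bash
mkdir -p pics; ls
python3 - <<'E'
from station import env
import cv2,numpy as np
for n in ("top","scene"):
    p,d=env.capture(n); cv2.imwrite(f"pics/{n}0.png",p); np.savez(f"{n}0.npz",p=p,d=d)
    c=env.calibration(n); print(n,c)
print(env.calibration("wrist"),env.tip_extent,env.get_obs())
E
```

```text
pics
station.py
top {'camera_matrix': array([[506.57425268,   0.        , 306.73596783],
       [  0.        , 506.57425268, 201.46860322],
       [  0.        ,   0.        ,   1.        ]]), 'distortion': array([-0.1144671,  0.       ,  0.       ,  0.       ,  0.       ]), 'pose': array([[ 0.02841742,  0.97652518, -0.21352056,  0.31124149],
       [-0.99959492,  0.02809641, -0.00453845, -0.02847245],
       [ 0.00156725,  0.21356304,  0.97692803,  1.16844452],
       [ 0.        ,  0.        ,  0.        ,  1.        ]])}
scene {'camera_matrix': array([[486.52680793,   0.        , 319.79264008],
       [  0.        , 486.52680793, 189.40064402],
       [  0.        ,   0.        ,   1.        ]]), 'distortion': array([-0.08778189,  0.        ,  0.        ,  0.        ,  0.        ]), 'pose': array([[ 0.6802004 , -0.59765802,  0.42441997,  1.00948307],
       [ 0.7329227 ,  0.54477957, -0.40747949, -0.4769692 ],
       [ 0.01231805,  0.58823474,  0.80859641,  0.90739242],
       [ 0.        ,  0.        ,  0.        ,  1.        ]])}
{'camera_matrix': array([[280.89775826,   0.     
[... 579 characters left out ...]
me_s': 0.1, 'joint_pos': array([ 1.22603016e+00,  5.32789080e-02,  1.61416527e+00,  3.63682507e-05,
        1.47599718e+00, -1.19005824e-01]), 'qvel': array([ 1.00933263e-03, -2.06821630e-03, -3.49153985e-03,  1.77834260e-03,
        4.91703062e-05,  8.75367846e-06]), 'joint_efforts': array([ 5.32454635e-05, -3.94903886e+01, -3.71364176e+01, -1.24622406e-04,
        3.95283263e-03, -5.74138539e-06]), 'ee_pos': array([0.13971676, 0.60863548, 0.2471882 ]), 'eef_rot': array([-3.53824353e-01, -3.12113989e+00,  2.81273016e-03]), 'force': array([ 0.71555292, -0.05540742,  0.54853232]), 'moment': array([-0.04130089,  0.02442011,  0.03423121]), 'gripper_force': 0.0, 'grip_width': 0.0853879422764999}
```

View pics/top0.png

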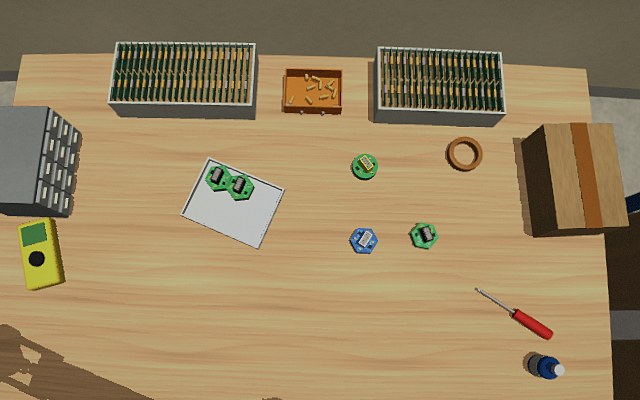

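View pics/scene0.png

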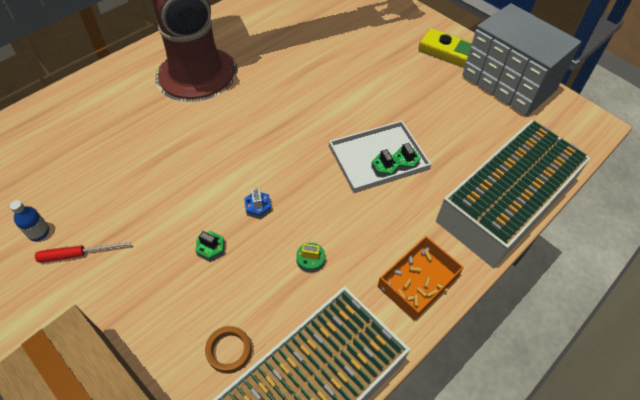

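The top view shows the loose green module with a black connector at (424,235) and the packed pair at (217,178) and (240,186). The tray corners are at about (209,158), (285,190), (259,248) and (181,214). The scene view agrees.

```bash
cat > h.py <<'E'
import numpy as np,cv2
from scipy.spatial.transform import Rotation as R
from station import env
def pose(name):
    c=env.calibration(name)
    if name!="wrist": return c,c["pose"]
    o=env.get_obs(); T=np.eye(4); T[:3,:3]=R.from_rotvec(o["eef_rot"]).as_matrix(); T[:3,3]=o["ee_pos"]
    return c,T@c["tool_from_camera"]
def rays(pix,c):
    u=cv2.undistortPoints(np.float32(pix).reshape(-1,1,2),c["camera_matrix"],c["distortion"])[:,0]
    return np.c_[u[:,0],-u[:,1],-np.ones(len(u))]
def plane(pix,c,T,z):
    r=rays(pix,c)@T[:3,:3].T
    return T[:3,3]+r*((z-T[2,3])/r[:,2])[:,None]
def cloud(d,c,T):
    v,u=np.mgrid[:400,:640]; p=rays(np.c_[u.ravel(),v.ravel()],c)*d.reshape(-1,1)
    return (p@T[:3,:3].T+T[:3,3]).reshape(400,640,3)
def green(p):
    h=cv2.cvtColor(p,cv2.COLOR_BGR2HSV)
    return cv2.inRange(h,(50,100,60),(80,255,255))
def down(yaw): # tool z down, tool x at given world yaw
    c,s=np.cos(yaw),np.sin(yaw)
    return R.from_matrix(np.array([[c,s,0],[s,-c,0],[0,0,-1]])).as_rotvec()
def edgephase(q,n):  # dominant edge direction mod 2pi/n of closed polygon
    e=np.roll(q,-1,0)-q; L=np.hypot(*e.T); a=np.arctan2(e[:,1],e[:,0])
    return np.angle((L*np.exp(1j*n*a)).sum())/n
E
python3 - <<'E'
from h import *
c,T=pose("top"); f=np.load("top0.npz"); p,d=f["p"],f["d"]
m=green(p); m=cv2.morphologyEx(m,cv2.MORPH_CLOSE,np.ones((5,5)))
for k in cv2.findContours(m,0,2)[0]:
    if 200<cv2.contourArea(k)<3000:
        q=plane(cv2.convexHull(k)[:,0],c,T,.022)[:,:2]
        print(cv2.boundingRect(k),cv2.minEnclosingCircle(np.float32(q)),edgephase(q,6))
t=plane([(209,158),(285,190),(259,248),(181,214)],c,T,.02); print(t)
e=t[0]-t[1]; print("tray y-dir yaw",np.degrees(np.arctan2(e[1],e[0])),np.linalg.norm(np.roll(t,1,0)-t,axis=1))
P=cloud(d,c,T)
for r,cc in [((225,250),(410,440)),((165,200),(205,255))]:
    w=P[r[0]:r[1],cc[0]:cc[1]].reshape(-1,3); print(np.percentile(w[:,2],[5,50,95,100]))
    w=w[w[:,2]>.043][:,:2]; print(len(w),w.mean(0)); 
    print(cv2.minAreaRect(np.float32(w)))
E
```

```text
(411, 223, 27, 26) ((0.4902517795562744, -0.29448434710502625), 0.03128286078572273) 0.33709919023348395
(21, 223, 26, 23) ((0.464042991399765, 0.6216049790382385), 0.03532397374510765) -0.3050460526506356
(205, 166, 49, 33) ((0.6023062467575073, 0.1605384349822998), 0.05792493373155594) -0.5168006492044063
(352, 154, 26, 25) ((0.652499258518219, -0.15725591778755188), 0.03050743229687214) -0.45221169891578006
[[0.6612786  0.21206384 0.02      ]
 [0.58816383 0.02832213 0.02      ]
 [0.45061251 0.08252579 0.02      ]
 [0.52404789 0.26809578 0.02      ]]
tray y-dir yaw 68.30132925422492 [0.14822903 0.19775436 0.14784587 0.19957198]
[-0.00318185  0.02034136  0.05019733  1.16844452]
130 [ 0.48844358 -0.2928979 ]
((0.4109688997268677, -0.16231144964694977), (0.034762460738420486, 0.33200204372406006), 30.713481903076172)
[-9.97663709e-04  2.27464821e-02  5.39272118e-02  1.16844452e+00]
273 [0.59178476 0.15325561]
((0.48262906074523926, 0.06619076430797577), (0.38652223348617554, 0.06276840716600418), 38.13727569580078)
```

Run:
```python
from h import *
def shot(n):
    c,T=pose("wrist"); p,d=env.capture("wrist"); cv2.imwrite(f"pics/{n}.png",p); np.savez(n+".npz",p=p,d=d,T=T); print(n,env.get_obs()["time_s"],env.get_obs()["ee_pos"],env.get_obs()["joint_pos"].round(2))
env.goto([.557,.178,.16],down(np.radians(158.3))); env.wait(.2); shot("tray1")
env.goto([.489,-.293,.16],down(np.radians(19.3))); env.wait(.2); shot("mod1")
cv2.imwrite("pics/both1.png",np.vstack([np.load(f"{n}.npz")["p"][:300,100:560] for n in("tray1","mod1")]))
```

```text
tray1 2.525 [0.55690279 0.17853624 0.16010818] [ 0.18  0.03  1.79  0.    1.32 -1.01]
mod1 4.5083 [ 0.48932369 -0.29246833  0.16000289] [-0.67 -0.01  1.82  0.    1.32  0.56]
```

View pics/both1.png

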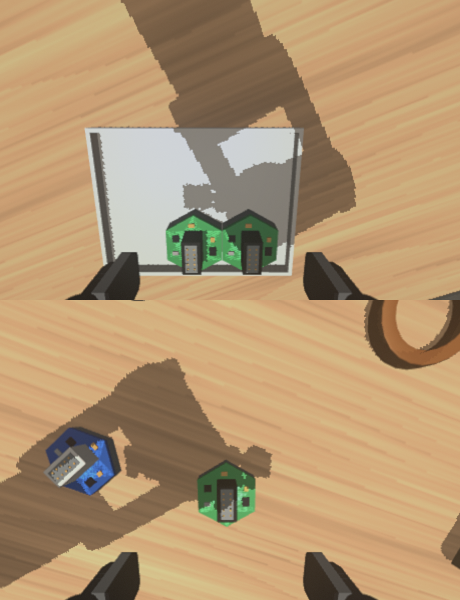

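The tray view (top half) shows the packed pair at the bottom (+x) wall, with boards around (195,240) and (248,240) in the crop. The notch above them is free. In the module view (bottom half), the green module is at (227,490), and its connector's long axis lies along tool x, so this is the right yaw for gripping the 18 mm sides.

```bash
cat >> h.py <<'E'
def centre(q,yaw):   # centre of a centrosymmetric hull from supports along the 3 flat normals
    N=[];b=[];w=[]
    for k in range(3):
        a=yaw+np.pi/2+k*np.pi/3; n=np.array([np.cos(a),np.sin(a)]); s=q@n
        N.append(n); b.append((s.max()+s.min())/2); w.append(s.max()-s.min())
    x,res,*_=np.linalg.lstsq(np.array(N),np.array(b),rcond=None); return x,res**.5,np.round(w,4)
def boards(p,T,z,amin=600,c=None):
    c=c or env.calibration("wrist"); h=cv2.cvtColor(p,cv2.COLOR_BGR2HSV)
    m=cv2.inRange(h,(50,90,35),(80,255,255)); m=cv2.morphologyEx(m,cv2.MORPH_CLOSE,np.ones((3,3)))
    return [(k,plane(cv2.convexHull(k)[:,0],c,T,z)[:,:2]) for k in cv2.findContours(m,0,2)[0] if cv2.contourArea(k)>amin]
E
python3 - <<'E'
from h import *
c=env.calibration("wrist")
for n,z in(("tray1",.026),("mod1",.022)):
    f=np.load(n+".npz"); p,d,T=f["p"],f["d"],f["T"]
    P=cloud(d,c,T)
    for k,q in boards(p,T,z):
        print(n,cv2.boundingRect(k)); 
        if n=="mod1": y=edgephase(q,6)
        else:
            e=np.roll(q,-1,0)-q; L=np.hypot(*e.T); o=np.argsort(-L)[:3]; a=np.degrees(np.arctan2(e[o,1],e[o,0])); print(L[o],a)
            y=np.radians((a[0]+90)%180); y=y-np.pi if y>np.pi/2 else y
        print("yaw",np.degrees(y),centre(q,y),centre(q,y+.02)[0]); cc=centre(q,y)[0]
        near=np.hypot(P[...,0]-cc[0],P[...,1]-cc[1])
        print("board z",np.median(P[cv2.drawContours(np.zeros((400,640),np.uint8),[k],-1,1,-1)>0][:,2]))
        w=P[(near<(.06 if n=="tray1" else .03))&(P[...,2]>z+.022)&(P[...,2]<z+.035)]
        r=cv2.minAreaRect(np.float32(w[:,:2]*1000)); print("conn",r,np.median(w[:,2]))
    if n=="tray1":
        m=(cv2.cvtColor(p,cv2.COLOR_BGR2HSV)[...,1]<50).astype(np.uint8); m[:, :]*=1
        k=max(cv2.findContours(m,0,2)[0],key=cv2.contourArea); q=plane(cv2.convexHull(k)[:,0],c,T,.02)[:,:2]
        r=cv2.minAreaRect(np.float32(q*1000)); print("tray",r)
E
```

```text
tray1 (266, 215, 111, 55)
[0.05712503 0.041837   0.02312127] [  67.35436054 -111.60005425 -102.7927731 ]
yaw -22.645639457227634 (array([0.6039995 , 0.16013041]), array([3.55697439e-06]), array([0.1112, 0.0853, 0.0843])) [0.60414581 0.16022266]
board z 0.027068936989932957
conn ((603.7013549804688, 160.9627685546875), (74.35181427001953, 34.35249328613281), 68.14640045166016) 0.055200607009230435
tray ((719.3867797851562, 115.73257446289062), (749.1402587890625, 170.86941528320312), 68.39849090576172)
mod1 (298, 163, 57, 58)
yaw 19.671894845920473 (array([ 0.49216296, -0.29655259]), array([7.62092554e-05]), array([0.0552, 0.056 , 0.0559])) [ 0.49212863 -0.29647806]
board z 0.02322967188202546
conn ((491.944580078125, -296.8442077636719), (34.506980895996094, 17.95761489868164), 20.41386604309082) 0.05131660483465464
```

Run:
```python
from h import *
env.gripper_to(.045)
o=down(np.radians(20.0)); x=[.4920,-.2967]
env.goto([*x,.08],o)
print(env.move_straight([*x,.043],rate=.06,contact_N=8))
env.gripper_to(.005); ob=env.get_obs(); print(ob["grip_width"],ob["gripper_force"],ob["ee_pos"],ob["force"])
env.move_straight([*x,.12],rate=.12); env.wait(.1)
c,T=pose("wrist"); p,d=env.capture("wrist"); np.savez("held.npz",p=p,d=d,T=T); cv2.imwrite("pics/held.png",p)
ob=env.get_obs(); print(ob["grip_width"],ob["ee_pos"],ob["force"],ob["time_s"])
for k,q in boards(p,T,.12-.043+.022):
    y=edgephase(q,6); cc=centre(q,y); print(cv2.boundingRect(k),np.degrees(y),cc,R.from_rotvec(ob["eef_rot"]).inv().apply([*(cc[0]-ob["ee_pos"][:2]),0]))
```

```text
False
0.01672700708834345 60.43750047683716 [ 0.49243507 -0.29703867  0.04364271] [0.66515387 0.00911656 2.16809784]
0.017048365747870515 [ 0.49126229 -0.29614727  0.11851955] [-0.16366371  1.2750485  -1.16328276] 7.4667
(273, 197, 97, 69) 19.740448263246922 (array([ 0.49588724, -0.29439608]), array([0.00012323]), array([0.0546, 0.0496, 0.0498])) [ 4.94496309e-03 -6.41182843e-05 -6.57871427e-06]
```

View pics/held.png

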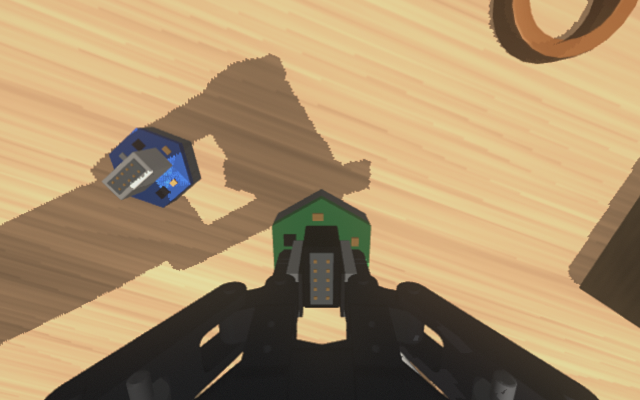

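The module is held upright. Its board shows at (273..370, 190..262), and its rear half is hidden by the fingers. I'll approach with tool +x facing the packed pair so the camera sees the mating flats.

Run:
```python
from h import *
a=np.radians(-21.8); u=np.array([np.cos(a),np.sin(a)]); mid=np.array([.6038,.1605])
x=mid-.0485*u-.005*u
o=down(a); print(env.ik([*x,.12],o))
env.goto([*x,.13],o); env.move_straight([*x,.076],rate=.08); env.wait(.2)
c,T=pose("wrist"); p,d=env.capture("wrist"); np.savez("pre.npz",p=p,d=d,T=T); cv2.imwrite("pics/pre.png",p)
ob=env.get_obs(); print(ob["ee_pos"],x,ob["force"],ob["time_s"])
```

```text
[ 1.87008679e-01  6.63579643e-02  1.82128072e+00 -4.44089210e-16
  1.25395397e+00  2.13828678e+00]
[0.55459302 0.18045906 0.07673628] [0.55412601 0.18036818] [ 0.70507826 -0.28353737 -1.45627811] 10.2917
```

View pics/pre.png

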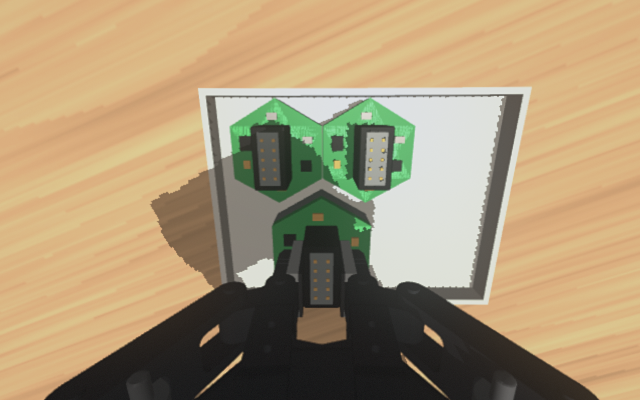

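The packed pair is at (232..413, 97..200) and the held module sits just below it, with its tip at (321,180). It looks laterally centred. I'll measure both in the tool frame.

```bash
cat >> h.py <<'E'
def tool_measure(p,T,zheld,zpack=.026):
    "held centre, pair mid and yaws in the axes of the tool-yaw u (x) / v (y), mm, origin at TCP"
    c=env.calibration("wrist"); o=env.get_obs(); M=R.from_rotvec(o["eef_rot"]).as_matrix(); u=M[:2,0]/np.hypot(*M[:2,0]); v=np.array([-u[1],u[0]])
    B=np.c_[u,v]; out={}
    h=cv2.cvtColor(p,cv2.COLOR_BGR2HSV); m=cv2.inRange(h,(50,90,35),(80,255,255))
    m=cv2.morphologyEx(m,cv2.MORPH_OPEN,np.ones((3,3)))
    for k in cv2.findContours(m,0,2)[0]:
        if cv2.contourArea(k)<600: continue
        x,y,w,hh=cv2.boundingRect(k); held=y+hh>225
        q=(plane(cv2.convexHull(k)[:,0],c,T,zheld if held else zpack)[:,:2]-o["ee_pos"][:2])@B*1000
        if held:
            n=[q@[np.cos(t),np.sin(t)] for t in np.radians([30,-30])]
            print("held",(x,y,w,hh),"x",(n[0].max()+n[1].max()-56)/2/np.cos(np.pi/6),"y flats",(q[:,1].max()+q[:,1].min())/2,np.ptp(q[:,1]),"y slants",n[0].max()-n[1].max())
        else:
            e=np.roll(q,-1,0)-q; L=np.hypot(*e.T); a=np.degrees(np.arctan2(e[:,1],e[:,0]))
            i=np.argsort(-L)[:3]
            print("pack",(x,y,w,hh),centre(q,0),"long edges",L[i].round(1),a[i].round(1))
E
python3 - <<'E'
from h import *
f=np.load("pre.npz"); p,d,T=f["p"],f["d"],f["T"]
tool_measure(p,T,.0765-.043+.022)
c=env.calibration("wrist"); P=cloud(d,c,T)
for z0,z1,n in((.048,.058,"pack"),):
    P2=P[:200]; w=P2[(P2[...,2]>z0)&(P2[...,2]<z1)]; r=cv2.minAreaRect(np.float32(w[:,:2]*1000)); print(r)
m=(cv2.cvtColor(p,cv2.COLOR_BGR2HSV)[...,1]<50)
E
```

```text
held (273, 197, 98, 63) x 0.9468805742130274 y flats 0.1363303323890861 55.377414846286506 y slants 0.1492466934038994
pack (323, 99, 91, 103) (array([ 53.33366129, -28.66483687]), array([0.06481904]), array([55.5093, 55.6106, 56.0806])) long edges [31.  27.5 24. ] [  0.2 120.8 -60. ]
pack (230, 99, 92, 102) (array([53.25963398, 27.97969355]), array([0.09109958]), array([55.543 , 55.7144, 55.3989])) long edges [22.9 21.9 21.9] [ 120.   -59.9 -119.7]
((600.6380615234375, 161.48660278320312), (74.81050109863281, 40.705535888671875), 68.30823516845703)
```

Run:
```python
from h import *
a=np.radians(-21.8); u=np.array([np.cos(a),np.sin(a)]); v=np.array([-u[1],u[0]]); mid=np.array([.6038,.1605])
x=mid-.0535*u+.0019*u-.00048*v
print(x.round(5).tolist())
env.move_straight([*x,.076],rate=.03); print(env.move_straight([*x,.050],rate=.04,contact_N=5)); env.wait(.2)
c,T=pose("wrist"); p,d=env.capture("wrist"); np.savez("pre2.npz",p=p,d=d,T=T); cv2.imwrite("pics/pre2.png",p)
ob=env.get_obs(); print(ob["ee_pos"],x,ob["force"],ob["time_s"])
tool_measure(p,T,ob["ee_pos"][2]-.043+.022)
cv2.imwrite("pics/pre2c.png",cv2.resize(p[80:280,200:440],None,fx=3,fy=3,interpolation=2))
```

```text
[0.55571, 0.17922]
False
[0.55595674 0.17926669 0.05035955] [0.55571187 0.17921691] [-0.46802804  0.01151043 -1.37449873] 11.5917
held (273, 197, 97, 64) x 1.1293786063519182 y flats 0.20468028781897196 55.0789815028112 y slants 0.11804322232949715
pack (322, 99, 107, 119) (array([ 51.45183573, -28.01394698]), array([0.23768813]), array([55.677 , 56.224 , 56.4092])) long edges [32.8 25.7 23.7] [1.000e-01 1.206e+02 1.799e+02]
pack (213, 99, 108, 119) (array([51.45202135, 28.50927023]), array([0.2597642]), array([55.8594, 56.0693, 56.1368])) long edges [31.8 26.  22.2] [180.   60.1 -59.8]
```

View pics/pre2c.png

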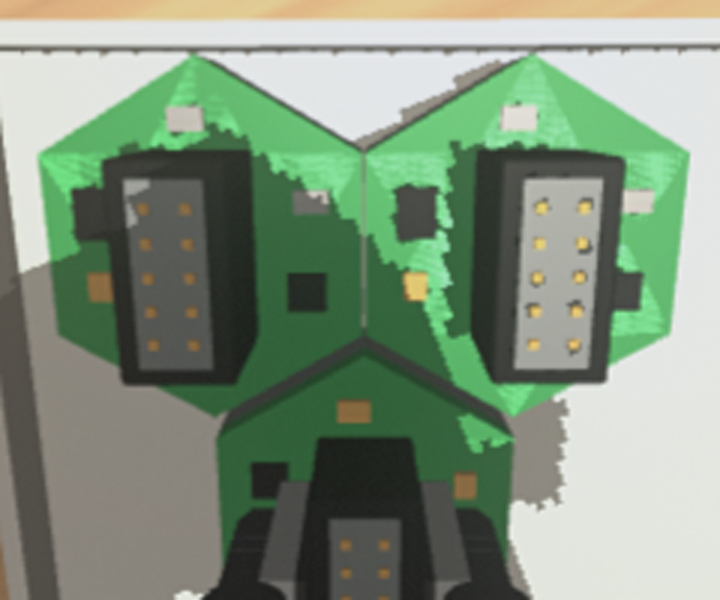

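The held module's tip at (363,340) in the crop is centred on the pair's seam at (363,150–340), and the gaps are symmetric. It has about 1.8 mm still to go toward +x. Next I lower it to the floor, then close that gap.

Run:
```python
from h import *
a=np.radians(-21.8); u=np.array([np.cos(a),np.sin(a)]); v=np.array([-u[1],u[0]])
x=np.array([.55571,.17922])+.00009*v
hit=env.move_straight([*x,.0425],rate=.012,contact_N=4); ob=env.get_obs(); z=ob["ee_pos"][2]; print(hit,ob["ee_pos"],ob["force"])
env.move_straight([*x,z],rate=.02); env.wait(.1); f0=env.get_obs()["force"]; print(env.get_obs()["ee_pos"],f0)
y=x+.0020*u
print(env.move_straight([*y,z],rate=.006,contact_N=3)); env.wait(.1)
c,T=pose("wrist"); p,d=env.capture("wrist"); np.savez("set.npz",p=p,d=d,T=T)
ob=env.get_obs(); print(ob["ee_pos"],(ob["ee_pos"][:2]-x)@np.c_[u,v]*1000,(ob["force"]-f0)[:2]@np.c_[u,v],ob["force"],ob["time_s"])
tool_measure(p,T,.026)
cv2.imwrite("pics/setc.png",cv2.resize(p[80:280,200:440],None,fx=3,fy=3,interpolation=2))
```

```text
True [0.556053   0.17933876 0.0476484 ] [-0.16134838  1.44919561  4.48366223]
[0.55578569 0.17933678 0.04766848] [-0.11781577  0.71693887  1.45695225]
True
[0.55576959 0.17933768 0.0476283 ] [0.01162619 0.0413956 ] [-0.65639506 -0.24202052] [-0.81714792  0.73599026  3.59444177] 12.6833
held (273, 197, 98, 65) x 1.000562422437205 y flats 0.06769135522601744 55.475019513866094 y slants 0.23298412935205448
pack (379, 99, 52, 102) (array([ 56.84236058, -40.83777733]), array([2.46614783]), array([27.4927, 37.024 , 54.6661])) long edges [49.1 27.2 11.5] [  20.4  179.8 -119.8]
pack (322, 99, 64, 120) (array([ 51.24871275, -20.99190942]), array([5.24991809]), array([35.196 , 54.8624, 56.3781])) long edges [58.6 32.8 25.8] [-1.717e+02  1.000e-01 -5.990e+01]
pack (211, 98, 110, 121) (array([51.59131014, 28.53940468]), array([0.2457391]), array([56.0344, 56.2367, 56.0896])) long edges [22.2 22.1 20.7] [ 180.  -119.6  120.2]
```

View pics/setc.png

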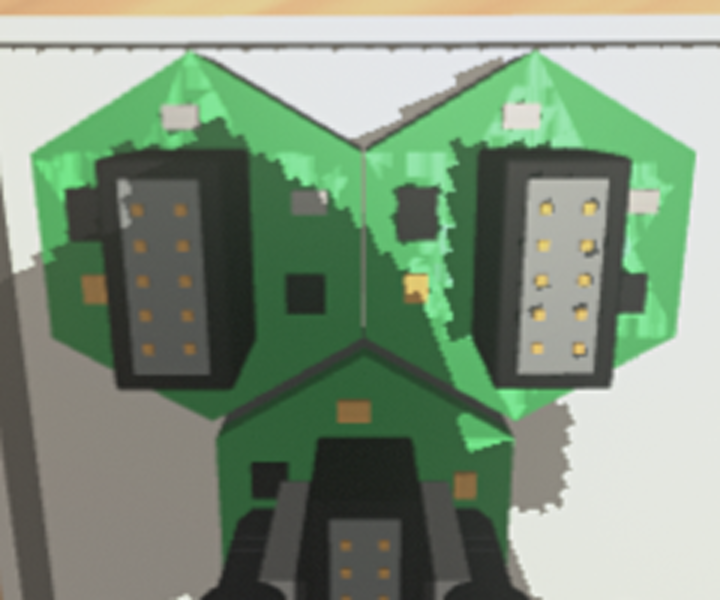

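It is on the floor and the remaining gap shows as the thin dark band along both flats. The slide stopped at once on floor load alone, so I'll unload slightly and continue.

Run:
```python
from h import *
a=np.radians(-21.8); u=np.array([np.cos(a),np.sin(a)]); v=np.array([-u[1],u[0]]); B=np.c_[u,v]
x=np.array([.55571,.17922])+.00009*v; z=.0478
env.move_straight([*x,z],rate=.02); env.wait(.1); f0=env.get_obs()["force"]; print(f0)
for s in (.0006,.0011,.0015,.0018,.0021):
    hit=env.move_straight([*(x+s*u),z],rate=.008,contact_N=6); env.wait(.05); ob=env.get_obs()
    df=(ob["force"]-f0); print(s,hit,((ob["ee_pos"][:2]-x)@B*1000).round(2),(df[:2]@B).round(2),df[2].round(2))
    if hit or df[:2]@u<-3.5: break
c,T=pose("wrist"); p,d=env.capture("wrist"); np.savez("set2.npz",p=p,d=d,T=T); print(env.get_obs()["time_s"])
tool_measure(p,T,.026)
cv2.imwrite("pics/set2c.png",cv2.resize(p[80:280,200:440],None,fx=3,fy=3,interpolation=2))
```

```text
[-0.12912076  0.34700915  0.47062326]
0.0006 False [ 0.14 -0.03] [-1.8   0.13] 3.67
0.0011 False [ 0.47 -0.03] [-3.78 -0.41] 4.3
13.6833
held (273, 197, 98, 66) x 0.865417854983175 y flats 0.03590416576098221 55.57962830465225 y slants 0.1977553633481257
pack (378, 101, 53, 101) (array([ 56.00699156, -41.0372637 ]), array([2.38622294]), array([27.1265, 37.4465, 53.6079])) long edges [41.9 27.7 16.4] [  23.5 -180.  -119.7]
pack (322, 99, 65, 121) (array([ 50.98130096, -21.30254763]), array([5.22791699]), array([35.7674, 55.4353, 56.4884])) long edges [58.6 32.8 25.7] [-1.716e+02  1.000e-01 -5.980e+01]
pack (211, 99, 110, 121) (array([51.19386072, 28.47401756]), array([0.22136079]), array([55.9526, 56.1314, 56.086 ])) long edges [29.9 24.2 24.2] [-60.1  59.9 180. ]
```

View pics/set2c.png

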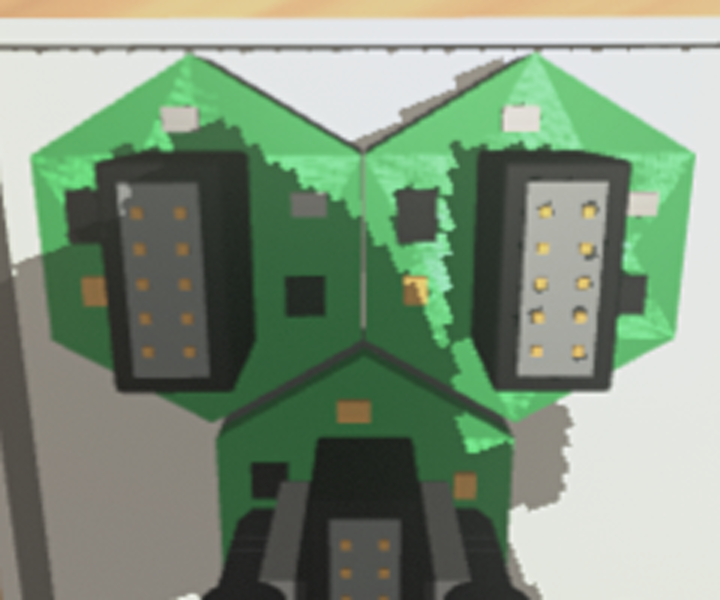

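The dark band has narrowed a little, but the module is dragging on the floor. I'll lift it 1 mm, feel for the flats in free air, then set it down.

Run:
```python
from h import *
a=np.radians(-21.8); u=np.array([np.cos(a),np.sin(a)]); v=np.array([-u[1],u[0]]); B=np.c_[u,v]
x=np.array([.55571,.17922])+.00009*v; z=.0490
env.move_straight([*(x+.0008*u),z],rate=.02); env.wait(.15); f0=env.get_obs()["force"]; print(f0)
for s in (.0012,.0015,.0018,.0021,.0024):
    hit=env.move_straight([*(x+s*u),z],rate=.008); env.wait(.1); ob=env.get_obs()
    df=(ob["force"]-f0); print(s,((ob["ee_pos"][:2]-x)@B*1000).round(2),ob["ee_pos"][2].round(4),(df[:2]@B).round(2),df[2].round(2))
    if df[:2]@u<-2: break
c,T=pose("wrist"); p,d=env.capture("wrist"); np.savez("set3.npz",p=p,d=d,T=T); print(env.get_obs()["time_s"])
tool_measure(p,T,.0275)
cv2.imwrite("pics/set3c.png",cv2.resize(p[80:280,200:440],None,fx=3,fy=3,interpolation=2))
```

```text
[-0.32620372 -0.28552271 -1.39059103]
0.0012 [ 1.24 -0.02] 0.049 [-0.51 -0.  ] 1.22
0.0015 [1.5 0. ] 0.049 [0.06 0.31] -0.09
0.0018 [1.81 0.01] 0.049 [0.13 1.1 ] -0.46
0.0021 [ 2.11 -0.02] 0.049 [-0.2   0.97] -0.01
0.0024 [ 2.41 -0.  ] 0.049 [-0.53  0.39] -0.46
15.8833
held (212, 103, 218, 158) x 65.28628194009767 y flats 0.3721123882419164 111.52430396847755 y slants 0.20381435003318416
```

View pics/set3c.png

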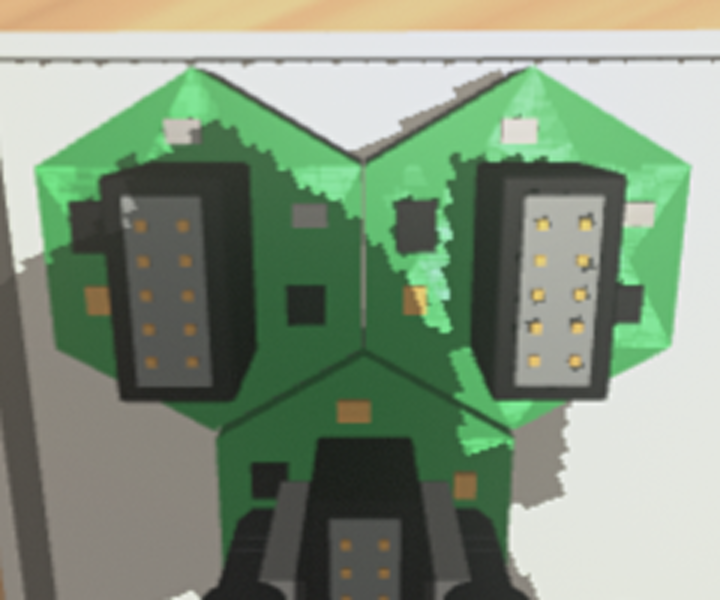

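The flats are nearly closed: a thin dark line remains from (218,432) through (363,350) to (512,430). There is no contact yet, so I'll creep on until touch, set it down and release.

Run:
```python
from h import *
a=np.radians(-21.8); u=np.array([np.cos(a),np.sin(a)]); v=np.array([-u[1],u[0]]); B=np.c_[u,v]
x=np.array([.55571,.17922])+.00009*v; z=.0490
f0=np.mean([env.get_obs()["force"],[-.6,0,-1.4]],0)
for s in (.0026,.0028,.0030,.0032,.0034):
    env.move_straight([*(x+s*u),z],rate=.008); env.wait(.1); ob=env.get_obs()
    df=(ob["force"]-f0); print(s,((ob["ee_pos"][:2]-x)@B*1000).round(2),(df[:2]@B).round(2),df[2].round(2))
    if df[:2]@u<-1.6: break
hit=env.move_straight([*(x+s*u),.0445],rate=.01,contact_N=4); ob=env.get_obs(); print(hit,ob["ee_pos"],ob["force"])
env.move_straight([*(x+s*u),.0477],rate=.02); env.wait(.1)
c,T=pose("wrist"); p,d=env.capture("wrist"); np.savez("set4.npz",p=p,d=d,T=T); print(env.get_obs()["force"],env.get_obs()["time_s"])
cv2.imwrite("pics/set4c.png",cv2.resize(p[80:280,200:440],None,fx=3,fy=3,interpolation=2))
```

```text
0.0026 [2.6  0.01] [0.49 0.28] -0.48
0.0028 [ 2.8  -0.01] [ 0.06 -0.46] 0.35
0.003 [ 3.03 -0.  ] [-0.81 -0.09] 1.15
0.0032 [3.23 0.01] [-0.74  0.49] 0.05
0.0034 [ 3.39 -0.01] [0.33 0.38] 0.31
True [0.55903098 0.17809101 0.04767121] [-1.00425584  0.27717248  4.92603493]
[ 0.18606682 -0.64172307  1.89030021] 18.325
```

View pics/set4c.png

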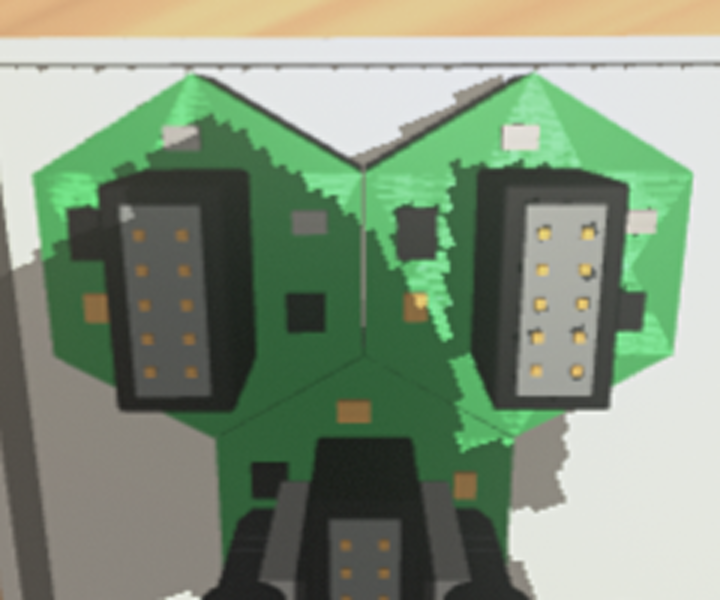

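The flats are now against both packed modules, with only a symmetric hairline left, and the floor contact is at the expected height. I'll release, retreat and check by numbers.

Run:
```python
from h import *
ob=env.get_obs(); p0=ob["ee_pos"]
env.gripper_to(.034); env.move_straight([p0[0],p0[1],.09],rate=.05); env.move_straight([p0[0],p0[1],.17],rate=.15); env.wait(.2)
c,T=pose("wrist"); p,d=env.capture("wrist"); P=cloud(d,c,T)
ob=env.get_obs(); print(ob["time_s"],ob["ee_pos"],ob["grip_width"])
m=((P[...,2]>.048)&(P[...,2]<.060)&(np.hypot(P[...,0]-.585,P[...,1]-.17)<.09)).astype(np.uint8)*255
C=[]
for k in cv2.findContours(m,0,2)[0]:
    if cv2.contourArea(k)>150:
        w=P[cv2.drawContours(np.zeros_like(m),[k],-1,1,-1)>0]; w=w[w[:,2]>.048]; r=cv2.minAreaRect(np.float32(w[:,:2]*1000)); C.append(r[0]); print(np.array(r[0]).round(1),np.round(r[1],1),round(r[2],1),np.median(w[:,2]).round(4))
C=np.array(C); a=np.radians(-21.8); print((C-C[0])@np.array([[np.cos(a),-np.sin(a)],[np.sin(a),np.cos(a)]]))
for k,q in boards(p,T,.026): print(cv2.boundingRect(k),cv2.contourArea(k))
```

```text
20.5667 [0.55827929 0.17795358 0.16849839] 0.033819375311463645
[585.5 166.9] [17.3 93. ] 67.9 0.0554
[620.2 179.8] [28.6 54.6] 44.1 0.0554
[602.1 134.4] [55.1 29. ] 3.0 0.0553
[[  0.           0.        ]
 [ 27.42209227  24.88533422]
 [ 27.58061282 -24.0187537 ]]
(260, 109, 121, 109) 7662.5
```

Run:
```python
from h import *
c,T=pose("wrist"); p,d=env.capture("wrist"); P=cloud(d,c,T)
a=np.radians(-21.8); B=np.array([[np.cos(a),-np.sin(a)],[np.sin(a),np.cos(a)]])
m=((P[...,2]>.053)&(P[...,2]<.058)&(np.hypot(P[...,0]-.585,P[...,1]-.17)<.09)).astype(np.uint8)
m=cv2.morphologyEx(m,cv2.MORPH_OPEN,np.ones((5,5)))
n,L,S,_=cv2.connectedComponentsWithStats(m); out=[]
for i in range(1,n):
    if S[i,4]<150: continue
    w=P[L==i]; r=cv2.minAreaRect(np.float32(w[:,:2]*1000)); q=np.array(r[0])@B; out.append(q); print(q.round(1),np.round(r[1],1),round(r[2],1),w[:,2].mean().round(4))
o=sorted(out,key=lambda q:q[0]); print("rel",(o[1]+o[2])/2-o[0],"spacing",o[1]-o[2])
```

```text
[501.  401.1] [18.1 33.5] 68.3 0.0553
[501.  344.7] [18.  33.6] 68.2 0.0554
[452.  372.9] [17.4 33.8] 68.8 0.0554
rel [4.89588872e+01 3.06751536e-02] spacing [-2.25081690e-03 -5.64807774e+01]
```

```bash
python3 -c "
from station import env
print(env.get_obs()['time_s'],env.hand_in())"
```

```text
the job is handed in; nothing more can be done
20.6167 None
```

The loose green module is released in the notch, flat on the tray floor, and the job was handed in at 20.6 s; after release it measured 49.0 mm from the pair's midpoint (target 48.5), 0.03 mm off sideways and level with the pair, which is still 56.5 mm apart.

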